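# Snap a label holder into the stock rack's edge and hold it home

### The job

Take the red label holder out of its wooden stand and, with its label facing out towards the robot like its neighbours, push it straight down into the empty middle bay of the timber rack's front rail, past the sprung clip until the clip snaps shut on it. Keep pushing until it is fully home on the sprung pad at the bottom, and finish while still gripping it and holding it pressed home: do not let go. Leave the blue holder, the glue bottle, the spray can and the marker where they are.

Things in the scene. Friction and masses are not known exactly. Their poses are not given: they have to be found in the camera images.
- red_holder: Loose red plastic plate, 40-85 g, 60 mm wide (y), 96 tall (z); origin: bottom centre. Label on its -x face, which starts roughly towards the robot. Upwards: 0-12 mm foot 8 mm thick (x -4..4), round below; 12-34 groove 4 mm deep in the -x face (x 0..4 left); 34-66 8 mm thick; 66-96 grip head 14 mm thick (x -7..7). Starts upright in its stand, foot 10 mm over the bench.
- red_grip (a point): Middle of the red holder's grip head, 81 mm above its bottom edge; the head is 14 mm thick along the holder's x, 60 mm wide, from 15 mm below to 15 mm above this point.
- red_stand: Fixed brown wooden block 50 x 80 x 38 mm (x, y, z) in which the red holder stands; origin at the centre of its underside. Slot from above 9.5 mm (x) by 64 mm (y), 28 mm deep.
- rack: Fixed white rack 460 mm wide (y), 196 deep, shelf top 80 mm high, boards on it from 88 mm behind the front, up to 119 high. Origin: on the bench below the back face of the front label rail, at the empty bay's middle. -x is outwards (to the robot), y along the rail. Other holders fixed at y = -130 (green) and 130 mm (grey), 151 high. Rim behind the bay: 90 mm high at x = 6, bevel down to 80 at x = 0.
- seat (a point): On the rack: where the red holder's origin (bottom centre) is when fully home, 4 mm in front of the rail's back face, 55 mm above the bench; the holder's axes are then parallel to the rack's. Black end cheeks 68 mm apart bound the bay along y, tops 76 mm above the bench.
- mouth (a point): On the rack: 36 mm straight above the seat, level with the top of the yellow lead-in flap. The mouth there is 19 mm wide front to back (rack x -13 to +6 mm).
- clip (a joint): Sprung jaw before the bay (grey, 50 mm wide, yellow lead-in flap), rad: 0 shut, grows swinging outwards. Hinge 45 mm high at rack x = -12.5; nib 76 mm high, when shut 4 mm before the rail's back face. The foot wedges it open to about 0.13 with some 5 to 10 N down; with the foot under 7 mm above home, it is surely shut in the groove. A holder put in back to front keeps it open.
- cushion (a joint): How far the black rubber pad under the bay is pressed down, m: 0 free (top 61 mm above the bench, 6 mm above home), 0.006 at its firm stop (holder home). Spring: 4 N to start, 10 N at the stop. The pad lifts the holder 6 mm again if it is let go.
- blue_holder: Same holder in blue, standing in an equal stand: leave it.
- blue_stand: Fixed stand of the blue holder, same block as the red one.
- glue: Loose small blue glue bottle, 30 mm across, 85 mm tall, standing; origin at the centre of its underside: leave it.
- spray_can: Loose black spray can, 64 mm across, 190 mm tall, standing; origin at the centre of its underside: leave it.
- marker: Loose black and orange marker lying on the bench, 100 x 14 x 14 mm along its x; origin at the centre of its underside: leave it.
Mind the look-alikes: they are no part of the job. What is shaped like the red_stand but green or yellow is not meant.

How it is judged:
On the way, in this order (a step that is already met when the one before it is completed fails the run):
1. the red holder is lifted clear of its stand (z of red_holder in the frame of red_stand above 0.045 m), for 0.1 s.
2. the holder's foot, over the middle bay, wedges the clip open (value of joint clip above 0.07 rad and distance between red_holder and seat below 0.04 m and contact force between red_holder and clip above 0.3 N), for 0.02 s.
At the end, for the whole second after the job is handed in: Red holder in the middle bay, label out: bottom centre within 6 mm sideways of the seat, at most 2 mm above it, square and upright within 0.12 rad, at rest; clip shut (under 0.05 rad), pad pressed at least 4.2 of 6 mm with over 4 N; fingers still on the holder (over 2 N), for the last second (horizontal distance between red_holder and seat below 0.006 m and z of red_holder in the frame of seat below 0.002 m and angle between the x axis of red_holder and the x axis of rack, either way round below 0.12 rad and angle between red_holder's own z axis and vertical below 0.12 rad and value of joint clip below 0.05 rad and value of joint cushion above 0.0042 m and contact force between red_holder and cushion above 4 N and contact force between the fingers and red_holder above 2 N and linear speed of red_holder below 0.02 m/s); the arm keeps its last pose, push and grip.
It fails at once if the blue holder is moved by more than 15 mm or tipped (distance of blue_holder from where it was at the start of the episode above 0.015 m or angle between blue_holder's own z axis and vertical above 0.3 rad).
It fails at once if the glue bottle is moved by more than 20 mm or tipped (distance of glue from where it was at the start of the episode above 0.02 m or angle between glue's own z axis and vertical above 0.5 rad).
It fails at once if the spray can is moved by more than 20 mm or tipped (distance of spray_can from where it was at the start of the episode above 0.02 m or angle between spray_can's own z axis and vertical above 0.5 rad).
It fails at once if the marker is moved by more than 20 mm (distance of marker from where it was at the start of the episode above 0.02 m).
It also fails if it takes over 40 s, if anything falls off the work surface, if the arm or the gripper's body presses on something with over 40 N, if the wrist force passes 120 N, or if a joint passes its speed limit or range.

### The arm

A 6-joint arm with a two-finger parallel gripper is mounted at the origin on the work surface. World frame = base frame: x ahead of the robot, y to its left, z up, the work surface at z = 0. Lengths are in m, angles in rad, forces in N, time in s.
With the tool pointing down it reaches from about 0.35 to 0.875 m from the base axis. Payload 4.2 kg.
Tool frame: the origin (TCP) lies at the very end of the fingers, on their centre line; the grasp point (between the pads) lies 19 mm behind it; y points along the fingers, x is the direction in which the jaws open and shut, and the axes are right-handed (so a half turn about y gives the same grasp; the last joint's range is limited). The gripper opens to 85 mm and grips with 20 to 120 N. Pads are 22 mm wide; open, the fingers measure 114 mm over their backs; the gripper's body (76 mm by 85 mm) begins 54 mm behind the grasp point. The pads swing forward as they close: fully open they stand 13 mm farther back than shut.
Start: joints at [1.399, 0.385, 0.008, 0, -1.194, -0.259], TCP at [0.261, 0.568, 0.231] pointing down, gripper open.
Joint ranges: [-3.14, 3.14], [-1.21, 2.06], [-1.07, 1.41], [-3.16, 2.05], [-2.99, -0.16], [-3.1, 3.1]. Speed limits (rad/s): [2.79, 2.79, 3.14, 3.14, 3.14, 3.14].

### API

Orientations are given as a 3x3 rotation matrix whose columns are the frame's x, y, z axes.
In Python, from plant import manip gives the robot as it stands.
- The arm moves only by the tool move_arm, never from a script. Its argument "steps" is a list of rows, each an object with "translation": the shift along the tool's x, y, z in m, a list of three; "rot": the turn, a rotation vector about the tool's x, y, z in rad, a list of three. A call has 1 to 5 rows; each row is the pose to reach, as a shift and turn from the pose measured when the call began, along the tool's axes at that moment; what a row does not reach only later rows make up. A row lasts 1/12 s, in which the tool goes at most 41.7 mm and 7.16 degrees, less where a joint would pass 70% of its speed; a pose out of reach is approached as far as the arm can. A call with a gripper value outside its range is refused whole. "grip" is the opening in per cent of the stroke, from 0 (shut) to 100 (fully open), set as the call begins (left out, the last holds). The fingers move at their own pace and stop on an object; "force" is the grip in N (left out, the last holds). Time passes only in rows, so rows that repeat a pose let the fingers close. It gives the time, the measured TCP pose, the force and the opening at its end, in the units of the state.
- manip.sense(): the state, without advancing time (a new reading comes with each control period).
- manip.capture(name): name is "side" or "top"; returns a dict with "image" (420x560x3 uint8, red, green, blue), "z_map" (420x560 float32, m along the optical axis (not along the pixel's ray), 0 where there is no reading), "camera_matrix" (3x3 intrinsics, pixels), "R" (3x3) and "t" (3): a world point X has camera coordinates R X + t. Camera axes: x right, y down, z forward; pixel columns grow to the right and rows downward; lengths in m; the calibration is good to about 2 mm. A picture is of the moment at which its call begins.
- manip.job_done(): hands the job in, once; it reports no verdict.
The state is a dict: "clock": time; "joint_pos": joint angles; "qd": joint speeds; "joint_torque": joint torques, N m; "eef_pos": TCP position; "orientation": TCP orientation; "contact_force": force on the tool from outside, world axes, zero at the start; "moment": the same for the moment, N m; "finger_gap": finger opening in m.
Only numpy, scipy, OpenCV 4.12 (cv2) and the standard library are available. Lean on these libraries where they do the work, as an engineer would, in place of code of your own. Each camera call takes 0.05 s, during which the arm holds its last target.

## Working session

There is one attempt and no reset: what is moved stays moved. The work goes in short steps, Python scripts to look and compute and a tool call to move; the robot and the scene stay as the last step left them, time stands still between calls to the robot, and variables do not carry over. Pictures are saved under pics/ and viewed, and the job is handed in when it is done.

Besides the shell and the picture viewer there is one more tool, called after "Request:" as name([rows], argument=value, ...), one row to a line, values as JSON. move_arm: Moves the arm, as the interface text tells. Its arguments: {"type":"object","properties":{"steps":{"type":"array"},"grip":{"type":"number"},"force":{"type":"number"}},"required":["steps"]}

```bash
mkdir -p pics; ls; python3 - <<'E'
from plant import manip
import cv2,numpy as np
s=manip.sense()
for k,v in s.items(): print(k,np.round(v,4).tolist())
for n in("side","top"):
    c=manip.capture(n); cv2.imwrite(f"pics/{n}0.png",c["image"][:,:,::-1]); np.savez(f"{n}0.npz",**c)
    print(n,c["camera_matrix"].tolist(),np.round(c["R"],3).tolist(),c["t"])
E
```

```text
pics
clock 0.0
joint_pos [1.3986, 0.3856, 0.0066, -0.0005, -1.194, -0.2586]
qd [0.0001, 0.0001, 0.0018, 0.0005, 0.0008, -0.0021]
joint_torque [0.0002, -39.2287, 18.8394, 4.1861, -0.0047, 0.0]
eef_pos [0.2607, 0.5674, 0.2302]
orientation [[-0.4178, -0.0008, 0.9086], [-0.9086, -0.002, -0.4178], [0.0022, -1.0, 0.0001]]
contact_force [0.2028, 0.5287, -0.2512]
moment [0.0476, 0.0342, 0.0139]
finger_gap 0.0854
side [[493.1026660271468, 0.0, 283.28582228538033], [0.0, 493.1026660271468, 206.45078142437], [0.0, 0.0, 1.0]] [[0.97, -0.242, 0.008], [-0.139, -0.581, -0.802], [0.199, 0.777, -0.597]] [-0.49344794  0.13807619  1.17621326]
top [[520.8014043026078, 0.0, 274.7306429070516], [0.0, 520.8014043026078, 207.71721899083275], [0.0, 0.0, 1.0]] [[-0.043, -0.999, -0.002], [-0.972, 0.042, -0.23], [0.23, -0.008, -0.973]] [0.009949   0.52577232 1.13037215]
```

View pics/side0.png

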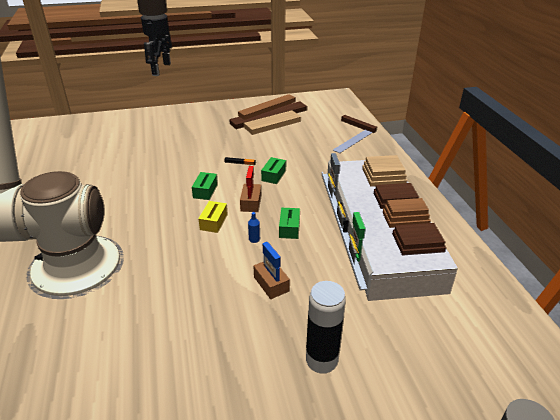

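View pics/top0.png

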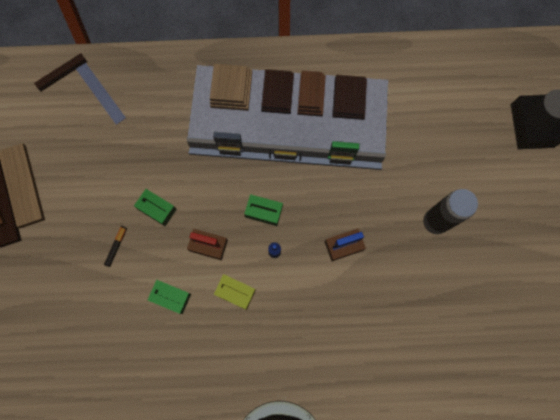

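In both views the red holder stands in the brown stand (side ~(250,185), top ~(205,241)). The look-alikes in the top view are:
- green blocks at (155,207), (264,209) and (169,297)
- a yellow block at (234,291)
- the blue holder and stand at (345,244)

I choose the red one at top (205,241). Next is a close crop to check it, then the measurement.

```bash
cat > h.py <<'E'
import numpy as np,cv2
def load(n): return dict(np.load(n))
def pts(c,mask):
    v,u=np.nonzero(mask&(c["z_map"]>0)); z=c["z_map"][v,u]
    K=c["camera_matrix"]; P=np.stack([(u-K[0,2])/K[0,0]*z,(v-K[1,2])/K[1,1]*z,z],1)
    return (P-c["t"])@c["R"],u,v
def proj(c,X):
    p=np.atleast_2d(X)@c["R"].T+c["t"]; K=c["camera_matrix"]
    return np.stack([p[:,0]/p[:,2]*K[0,0]+K[0,2],p[:,1]/p[:,2]*K[1,1]+K[1,2]],1)
def ray(c,u,v,z):
    K=c["camera_matrix"]; d=c["R"].T@np.array([(u-K[0,2])/K[0,0],(v-K[1,2])/K[1,1],1]); o=-c["R"].T@c["t"]
    return o+d*(z-o[2])/d[2]
def red(c):
    h=cv2.cvtColor(c["image"],cv2.COLOR_RGB2HSV); return ((h[...,0]<5)|(h[...,0]>174))&(h[...,1]>190)&(h[...,2]>70)
E
python3 - <<'E'
from h import *
t=load("top0.npz"); s=load("side0.npz")
def crop(c,u0,v0,w,h,f): return cv2.resize(c["image"][v0:v0+h,u0:u0+w,::-1],None,fx=f,fy=f,interpolation=cv2.INTER_NEAREST)
cv2.imwrite("pics/c1.png",np.hstack([crop(t,180,220,60,50,6),crop(s,225,155,60,50,6)]))
cv2.imwrite("pics/c2.png",crop(t,180,120,220,50,3.6))
cv2.imwrite("pics/c3.png",crop(s,310,140,80,160,3.6))
for n,c in(("top",t),("side",s)):
    m=red(c); m[:, :]&=True
    k,l,st,ce=cv2.connectedComponentsWithStats(m.astype(np.uint8))
    for i in range(1,k):
        if st[i,4]>20:
            P,u,v=pts(c,l==i); print(n,st[i],np.round(np.median(P,0),4),P.min(0).round(3),P.max(0).round(3), cv2.minAreaRect(np.stack([u,v],1).astype(np.float32)))
E
```

```text
side [246 166   7  12  60] [0.4508 0.1432 0.1051] [0.437 0.12  0.102] [0.463 0.177 0.109] ((249.5882568359375, 171.64706420898438), (4.850712299346924, 12.12678050994873), 14.03624439239502)
side [247 179   4  20  62] [0.4428 0.1188 0.0775] [0.438 0.113 0.039] [0.447 0.123 0.101] ((248.5, 188.5), (19.0, 3.0), 90.0)
```

View pics/c1.png

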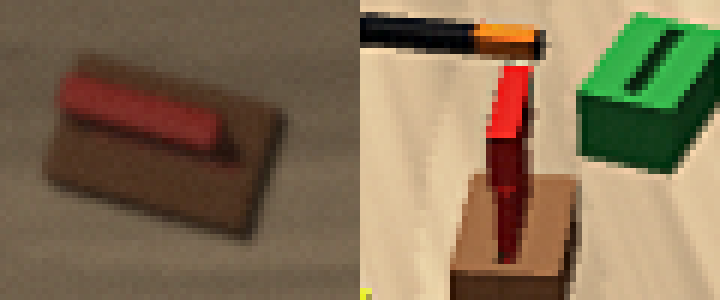

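View pics/c2.png

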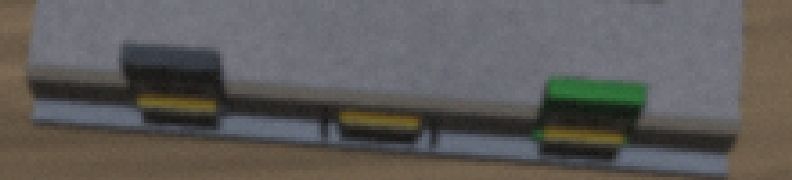

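View pics/c3.png

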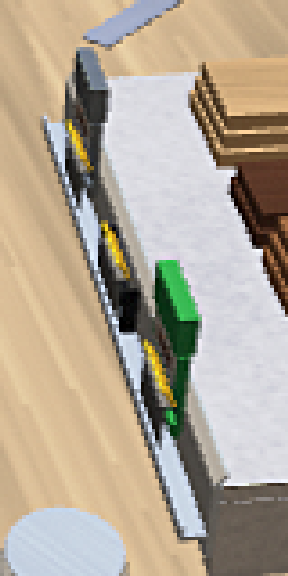

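The crops show a red holder in a brown stand, so the choice holds. The middle bay is empty, with its yellow flap at top-view (285,155), between the grey and green holders. I'll measure the head tops by ray casting, with z = 0.106 for red and 0.151 for the neighbours.

```bash
python3 - <<'E'
from h import *
t=load("top0.npz"); s=load("side0.npz")
def top(c,box,test,z,name):
    # supersampled mask of the box, rays onto plane z
    u0,v0,u1,v1=box; f=4
    im=cv2.resize(c["image"][v0:v1,u0:u1],None,fx=f,fy=f,interpolation=cv2.INTER_CUBIC)
    h=cv2.cvtColor(im,cv2.COLOR_RGB2HSV).astype(int); m=test(h,im.astype(int)).astype(np.uint8)
    k,l,st,ce=cv2.connectedComponentsWithStats(m); i=1+np.argmax(st[1:,4])
    v,u=np.nonzero(l==i); u=(u+.5)/f-.5+u0; v=(v+.5)/f-.5+v0
    W=np.array([ray(c,a,b,z)[:2] for a,b in zip(u,v)])
    r=cv2.minAreaRect((W*1000).astype(np.float32))
    e=np.linalg.eigh(np.cov(W.T))[1][:,1]; e*=np.sign(e[1])
    print(name,"cen",W.mean(0).round(4),"rect",np.round(r[0],1),np.round(r[1],1),"yaw of y-axis-90:",np.degrees(np.arctan2(e[1],e[0])-np.pi/2).round(2), "npx",st[i,4]/16)
    return W.mean(0)
R=lambda th:(lambda h,im:((h[...,0]<6)|(h[...,0]>172))&(h[...,1]>150)&(h[...,2]>th))
top(t,(185,225,225,255),R(85),.106,"red top")
top(s,(240,160,262,185),R(150),.106,"red side")
G=lambda th:(lambda h,im:(abs(h[...,0]-62)<14)&(h[...,1]>120)&(h[...,2]>th))
top(t,(325,135,365,158),G(95),.151,"green top")
top(s,(345,205,372,240),G(160),.151,"green side")
B=lambda th:(lambda h,im:(abs(h[...,0]-113)<10)&(h[...,1]>150)&(h[...,2]>th))
top(t,(325,225,375,260),B(100),.106,"blue top")
# depth-based : points near z
for n,c in(("top",t),("side",s)):
    P,u,v=pts(c,np.ones(c["z_map"].shape,bool))
    m=(P[:,2]>.145)&(P[:,2]<.157)&(P[:,0]>.55)&(P[:,0]<.9)&(P[:,1]>-.3)&(P[:,1]<.3)
    for lo,hi in((-.3,0),(0,.3)):
        q=P[m&(P[:,1]>lo)&(P[:,1]<hi)]
        if len(q): print(n,"z.151",len(q),q.mean(0).round(4),np.round(cv2.minAreaRect((q[:,:2]*1000).astype(np.float32))[0],1),q.min(0).round(3),q.max(0).round(3))
E
```

```text
red top cen [0.4546 0.1467] rect [454.9 146.6] [58.6 14.3] yaw of y-axis-90: -17.85 npx 159.125
red side cen [0.4506 0.1441] rect [450.8 144.6] [59.2 14.2] yaw of y-axis-90: -18.54 npx 59.625
green top cen [ 0.6385 -0.1712] rect [ 638.6 -171. ] [55.8  9.9] yaw of y-axis-90: -7.32 npx 106.8125
green side cen [ 0.6347 -0.1731] rect [ 634.8 -172.6] [59.2 12. ] yaw of y-axis-90: -7.3 npx 85.4375
blue top cen [ 0.4398 -0.1718] rect [ 439.9 -171.9] [11.5 56.9] yaw of y-axis-90: 16.19 npx 130.6875
top z.151 188 [ 0.6379 -0.1702  0.151 ] [ 638.7 -170.4] [ 0.628 -0.199  0.145] [ 0.649 -0.14   0.156]
top z.151 189 [0.6709 0.0865 0.151 ] [671.3  86.6] [0.661 0.057 0.145] [0.681 0.116 0.156]
side z.151 128 [ 0.6345 -0.1751  0.1497] [ 635.4 -173.3] [ 0.625 -0.206  0.145] [ 0.646 -0.141  0.154]
side z.151 76 [0.6672 0.0827 0.1496] [668.6  86.1] [0.659 0.055 0.145] [0.677 0.117 0.154]
```

```bash
cat >> h.py <<'E'
def goal(x,y,z,yaw_deg,s=None):
    """tool y down, tool x at world yaw; shift+rotvec in present tool axes"""
    from scipy.spatial.transform import Rotation as Ro
    if s is None:
        from plant import manip; s=manip.sense()
    R0=np.array(s["orientation"]); a=np.radians(yaw_deg)
    X=np.array([np.cos(a),np.sin(a),0]); Y=np.array([0,0,-1.]); Rg=np.stack([X,Y,np.cross(X,Y)],1)
    print("now",np.round(s["eef_pos"],4),"t",round(float(s["clock"]),2),"F",np.round(s["contact_force"],1),"gap",round(float(s["finger_gap"]),4))
    print("shift",np.round(R0.T@(np.array([x,y,z])-s["eef_pos"]),4),"rot",np.round(Ro.from_matrix(R0.T@Rg).as_rotvec(),4))
E
python3 -c "
from h import *
goal(.453,.1455,.17,161.9)"
```

```text
now [0.2608 0.5674 0.2303] t 0.1 F [ 0.2 -0.2 -0.6] gap 0.0854
shift [0.3029 0.061  0.3509] rot [-0.0015  1.4558  0.0015]
```

Request:
move_arm([
  {"translation": [0.303,0.061,0.351],"rot": [-0.0015,1.456,0.0015]},
  {"translation": [0.303,0.061,0.351],"rot": [-0.0015,1.456,0.0015]},
  {"translation": [0.303,0.061,0.351],"rot": [-0.0015,1.456,0.0015]},
  {"translation": [0.303,0.061,0.351],"rot": [-0.0015,1.456,0.0015]},
  {"translation": [0.303,0.061,0.351],"rot": [-0.0015,1.456,0.0015]},
], grip=100, force=80)

```text
clock: 0.52
eef_pos: [0.3466, 0.3778, 0.2034]
orientation: [[-0.873, -0.0, 0.488], [-0.488, -0.001, -0.873], [0.001, -1.0, 0.0]]
contact_force: [1.1, -0.2, 0.4]
finger_gap: 0.0858
```

```bash
python3 -c "
from h import *
goal(.453,.1455,.17,161.9)"
```

```text
now [0.3466 0.3778 0.2034] t 0.52 F [ 1.1 -0.2  0.4] gap 0.0858
shift [0.0203 0.0335 0.2547] rot [-6.000e-04  8.254e-01  6.000e-04]
```

Request:
move_arm([
  {"translation": [0.0203,0.0335,0.2547],"rot": [0,0.8254,0]},
  {"translation": [0.0203,0.0335,0.2547],"rot": [0,0.8254,0]},
  {"translation": [0.0203,0.0335,0.2547],"rot": [0,0.8254,0]},
  {"translation": [0.0203,0.0335,0.2547],"rot": [0,0.8254,0]},
  {"translation": [0.0203,0.0335,0.2547],"rot": [0,0.8254,0]},
])

```text
clock: 0.93
eef_pos: [0.4321, 0.1898, 0.1764]
orientation: [[-0.993, -0.0, -0.115], [0.115, -0.001, -0.993], [0.0, -1.0, 0.001]]
contact_force: [1.0, -0.2, -0.6]
finger_gap: 0.0859
```

```bash
python3 -c "
from h import *
goal(.453,.1455,.14,161.9)"
```

```text
now [0.4321 0.1898 0.1764] t 0.93 F [ 1.  -0.2 -0.6] gap 0.0859
shift [-0.0259  0.0365  0.0416] rot [-0.0007  0.2002  0.0003]
```

Request:
move_arm([
  {"translation": [-0.0259,0.0365,0.0416],"rot": [0,0.2,0]},
  {"translation": [-0.0259,0.0365,0.0416],"rot": [0,0.2,0]},
  {"translation": [-0.0259,0.0365,0.0416],"rot": [0,0.2,0]},
  {"translation": [-0.0259,0.0365,0.0416],"rot": [0,0.2,0]},
])

```text
clock: 1.27
eef_pos: [0.4528, 0.1443, 0.1392]
orientation: [[-0.95, -0.002, -0.312], [0.312, -0.002, -0.95], [0.001, -1.0, 0.003]]
contact_force: [-0.3, 1.0, -0.2]
finger_gap: 0.0854
```

```bash
python3 - <<'E'
from h import *
from plant import manip
goal(.453,.1455,.072,161.9)
f=[]
for n in("top","side"):
    c=manip.capture(n); np.savez(n+"1.npz",**c)
    p=proj(c,[.453,.1455,.1])[0].astype(int); im=np.ascontiguousarray(c["image"][max(p[1]-60,0):p[1]+60,p[0]-60:p[0]+60,::-1]); f.append(cv2.resize(im,(400,400)))
cv2.imwrite("pics/c4.png",np.hstack(f))
E
```

```text
now [0.4528 0.1443 0.1392] t 1.27 F [-0.3  1.  -0.2] gap 0.0854
shift [ 0.0001  0.0672 -0.0013] rot [-0.0025 -0.001   0.0015]
```

View pics/c4.png

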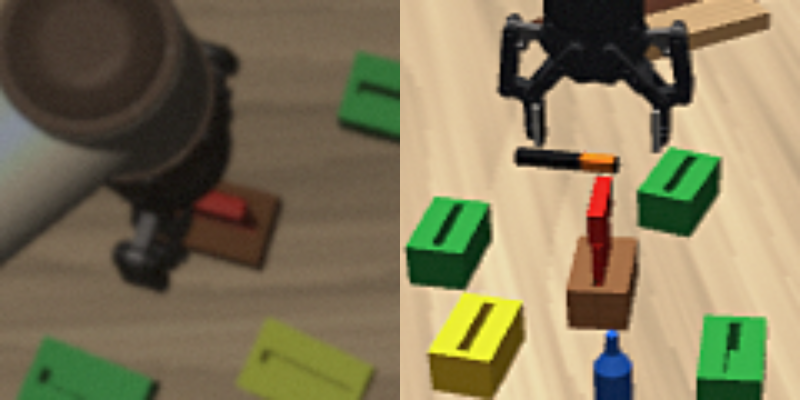

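The gripper sits squarely above the red head: in the side crop the fingers at columns 537 and 658 straddle the head at 600. Descending.

Request:
move_arm([
  {"translation": [0,0.03,-0.001],"rot": [-0.0025,-0.001,0.0015]},
  {"translation": [0,0.052,-0.0013],"rot": [-0.0025,-0.001,0.0015]},
  {"translation": [0,0.067,-0.0013],"rot": [-0.0025,-0.001,0.0015]},
  {"translation": [0,0.067,-0.0013],"rot": [-0.0025,-0.001,0.0015]},
])

```text
clock: 1.7
eef_pos: [0.4521, 0.1478, 0.0715]
orientation: [[-0.952, -0.001, -0.306], [0.306, -0.001, -0.952], [0.001, -1.0, 0.001]]
contact_force: [-0.9, 0.2, -0.3]
finger_gap: 0.0852
```

```bash
python3 - <<'E'
from h import *
from plant import manip
goal(.453,.1455,.072,161.9)
f=[]
for n in("top","side"):
    c=manip.capture(n); np.savez(n+"2.npz",**c)
    p=proj(c,[.453,.1455,.1])[0].astype(int); im=np.ascontiguousarray(c["image"][max(p[1]-40,0):p[1]+40,p[0]-40:p[0]+40,::-1]); f.append(cv2.resize(im,(400,400)))
cv2.imwrite("pics/c5.png",np.hstack(f))
E
```

```text
now [0.4521 0.1478 0.0715] t 1.7 F [-0.9  0.2 -0.3] gap 0.0852
shift [-0.0016 -0.0005  0.0019] rot [-0.0009  0.0051  0.001 ]
```

View pics/c5.png

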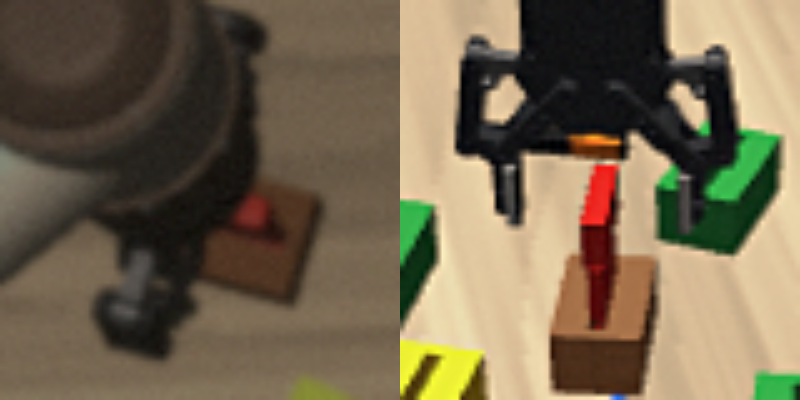

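The fingers straddle the head symmetrically: tips at about (516,220) and (690,225) in the side crop, head at 600. Closing.

Request:
move_arm([
  {"translation": [-0.001,0,0.001],"rot": [0,0.005,0]},
  {"translation": [-0.001,0,0.001],"rot": [0,0.005,0]},
  {"translation": [-0.001,0,0.001],"rot": [0,0.005,0]},
  {"translation": [-0.001,0,0.001],"rot": [0,0.005,0]},
  {"translation": [-0.001,0,0.001],"rot": [0,0.005,0]},
], grip=0, force=80)

```text
clock: 2.22
eef_pos: [0.455, 0.1476, 0.0747]
orientation: [[-0.951, 0.005, -0.31], [0.31, 0.003, -0.951], [-0.004, -1.0, -0.004]]
contact_force: [-0.2, 0.3, -0.0]
finger_gap: 0.0254
```

```bash
python3 - <<'E'
from h import *
goal(.453,.146,.072,161.9)
E
```

```text
now [0.455  0.1476 0.0747] t 2.22 F [-0.2  0.3 -0. ] gap 0.0254
shift [0.0014 0.0027 0.0021] rot [ 0.0041  0.0005 -0.0035]
```

Request:
move_arm([
  {"translation": [0,0.001,0.001],"rot": [0,0,0]},
  {"translation": [0,0.001,0.001],"rot": [0,0,0]},
  {"translation": [0,0.001,0.001],"rot": [0,0,0]},
])

```text
clock: 2.47
eef_pos: [0.4542, 0.147, 0.0744]
orientation: [[-0.951, 0.004, -0.31], [0.31, 0.003, -0.951], [-0.003, -1.0, -0.005]]
contact_force: [-4.9, 2.6, 6.0]
finger_gap: 0.0128
```

```bash
python3 - <<'E'
from h import *
goal(.453,.146,.16,161.9)
E
```

```text
now [0.4542 0.147  0.0744] t 2.47 F [-4.9  2.6  6. ] gap 0.0128
shift [ 0.0006 -0.0856  0.0009] rot [ 0.0046  0.0005 -0.0029]
```

Request:
move_arm([
  {"translation": [0,-0.02,0],"rot": [0,0,0]},
  {"translation": [0,-0.045,0],"rot": [0,0,0]},
  {"translation": [0,-0.07,0],"rot": [0.004,0,-0.003]},
  {"translation": [0,-0.105,0],"rot": [0.004,0,-0.003]},
  {"translation": [0,-0.105,0],"rot": [0.004,0,-0.003]},
])

```text
clock: 2.88
eef_pos: [0.4574, 0.1483, 0.1858]
orientation: [[-0.951, 0.012, -0.309], [0.309, 0.006, -0.951], [-0.009, -1.0, -0.01]]
contact_force: [-0.7, 0.7, -0.2]
finger_gap: 0.0128
```

```bash
python3 - <<'E'
from h import *
from plant import manip
goal(.60,.0,.19,172.8)
f=[]
for n in("top","side"):
    c=manip.capture(n); np.savez(n+"3.npz",**c)
    p=proj(c,[.453,.146,.15])[0].astype(int); im=np.ascontiguousarray(c["image"][max(p[1]-50,0):p[1]+50,p[0]-50:p[0]+50,::-1]); f.append(cv2.resize(im,(400,400)))
cv2.imwrite("pics/c6.png",np.hstack(f))
E
```

```text
now [0.4574 0.1483 0.1858] t 2.88 F [-0.7  0.7 -0.2] gap 0.0128
shift [-0.1815 -0.0035  0.097 ] rot [ 0.0088 -0.1882 -0.0101]
```

View pics/c6.png

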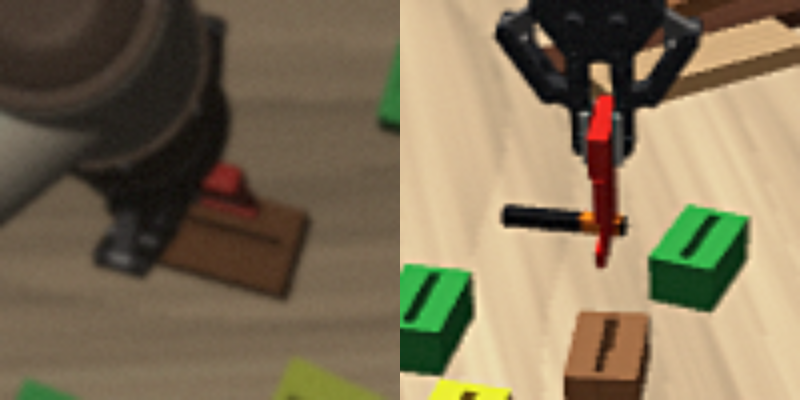

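The holder has left the stand and hangs upright, with its groove and label side towards the robot (left in the side crop). Next I go over the bay.

```bash
python3 - <<'E'
from h import *
goal(.653,-.043,.185,172.8)
E
```

```text
now [0.4542 0.1469 0.1806] t 2.98 F [-0.5  1.6 -1. ] gap 0.0129
shift [-0.248  -0.0044  0.1188] rot [ 0.0034 -0.1901 -0.0019]
```

Request:
move_arm([
  {"translation": [-0.248,-0.005,0.119],"rot": [0.003,-0.19,-0.002]},
  {"translation": [-0.248,-0.005,0.119],"rot": [0.003,-0.19,-0.002]},
  {"translation": [-0.248,-0.005,0.119],"rot": [0.003,-0.19,-0.002]},
  {"translation": [-0.248,-0.005,0.119],"rot": [0.003,-0.19,-0.002]},
  {"translation": [-0.248,-0.005,0.119],"rot": [0.003,-0.19,-0.002]},
])

```text
clock: 3.4
eef_pos: [0.6004, 0.0054, 0.1819]
orientation: [[-0.992, -0.004, -0.125], [0.125, 0.0, -0.992], [0.004, -1.0, 0.0]]
contact_force: [1.4, 1.3, -0.6]
finger_gap: 0.013
```

```bash
python3 - <<'E'
from h import *
goal(.653,-.043,.182,172.8)
E
```

```text
now [0.6004 0.0054 0.1819] t 3.4 F [ 1.4  1.3 -0.6] gap 0.013
shift [-0.0583 -0.0003  0.0415] rot [-0.0004 -0.0001  0.0036]
```

Request:
move_arm([
  {"translation": [-0.025,0,0.018],"rot": [0,0,0.003]},
  {"translation": [-0.045,0,0.032],"rot": [0,0,0.003]},
  {"translation": [-0.0583,0,0.0415],"rot": [0,0,0.0036]},
  {"translation": [-0.0583,0,0.0415],"rot": [0,0,0.0036]},
  {"translation": [-0.0583,0,0.0415],"rot": [0,0,0.0036]},
])

```text
clock: 3.82
eef_pos: [0.6521, -0.0438, 0.1789]
orientation: [[-0.992, -0.005, -0.127], [0.127, -0.001, -0.992], [0.005, -1.0, 0.001]]
contact_force: [0.1, 0.2, -0.8]
finger_gap: 0.013
```

```bash
python3 - <<'E'
from h import *
from plant import manip
goal(.653,-.043,.182,172.8)
f=[]
for n in("top","side"):
    c=manip.capture(n); np.savez(n+"4.npz",**c)
    p=proj(c,[.653,-.043,.12])[0].astype(int); im=np.ascontiguousarray(c["image"][max(p[1]-60,0):p[1]+60,p[0]-60:p[0]+60,::-1]); f.append(cv2.resize(im,(400,400),interpolation=cv2.INTER_CUBIC)); print(n,p)
cv2.imwrite("pics/c7.png",np.hstack(f))
goal(.653,-.043,.182,172.8)
E
```

```text
now [ 0.6521 -0.0438  0.1789] t 3.82 F [ 0.1  0.2 -0.8] gap 0.013
shift [-0.0008 -0.0031 -0.0009] rot [-0.0011 -0.0021  0.0046]
top [285 145]
side [345 196]
now [ 0.6518 -0.0427  0.1803] t 3.92 F [ 0.3  0.9 -0.8] gap 0.013
shift [-0.0012 -0.0017  0.0002] rot [-0.0008  0.      0.0028]
```

View pics/c7.png

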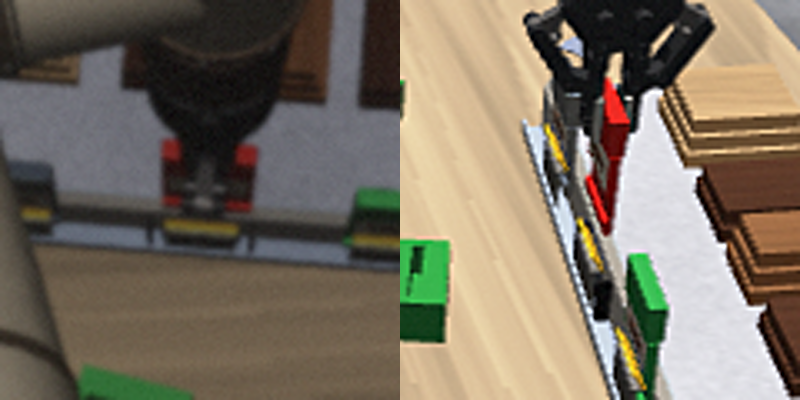

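In both views the red holder hangs just above and behind the yellow flap: side crop foot at (605,232), flap at (590,245). I'll measure the red points in the rack frame, per camera, so that calibration bias cancels.

```bash
python3 - <<'E'
from h import *
a=np.radians(-7.25); ex=np.array([np.cos(a),np.sin(a)]); ey=np.array([-np.sin(a),np.cos(a)])
seat={"top":np.array([.6548,-.0422]),"side":np.array([.6515,-.0436])}
print("tcp rel seat(avg)",)
for n in("top","side"):
    c=load(n+"4.npz"); h=cv2.cvtColor(c["image"],cv2.COLOR_RGB2HSV)
    m=((h[...,0]<6)|(h[...,0]>172))&(h[...,1]>150)&(h[...,2]>50)
    P,u,v=pts(c,m); k=(P[:,2]>.1)&(P[:,0]>.6)&(P[:,0]<.7)&(abs(P[:,1]+.04)<.05)
    P=P[k]; d=P[:,:2]-seat[n]; x=d@ex*1000; y=d@ey*1000
    print(n,len(P),"z",P[:,2].min().round(4),P[:,2].max().round(4))
    for lo in np.arange(.11,.215,.008):
        q=(P[:,2]>=lo)&(P[:,2]<lo+.008)
        if q.sum()>3: print(" z%.3f n%d x %s y %s"%(lo+.004,q.sum(),np.percentile(x[q],[2,25,50,75,98]).round(1),np.percentile(y[q],[2,25,50,75,98]).round(1)))
    # yellow flap
    m=(abs(h[...,0].astype(int)-25)<6)&(h[...,1]>150)&(h[...,2]>70)
    P,u,v=pts(c,m); d=P[:,:2]-seat[n]; x=d@ex*1000; y=d@ey*1000
    k=(P[:,2]>.075)&(P[:,2]<.1)&(abs(y)<40)&(abs(x)<30); print(" flap",k.sum(),"x",np.percentile(x[k],[2,50,98]).round(1),"y",np.percentile(y[k],[2,50,98]).round(1),"z",np.percentile(P[k,2],[2,50,98]).round(4))
E
```

```text
tcp rel seat(avg)
top 97 z 0.1247 0.2724
 z0.122 n6 x [-5.3 -5.  -4.5 -3.9 -2.3] y [-28.1 -23.4 -20.8 -18.   18.8]
 z0.130 n22 x [-5.7 -4.4 -3.  -1.8 -1.5] y [-30.7 -26.1 -20.5  16.2  21.9]
 z0.210 n59 x [-7.9 -5.5 -2.5  1.1  4.3] y [-30.9 -25.9 -20.8  19.1  25. ]
 flap 39 x [-8.8 -6.  -0.8] y [-21.5   2.   22.5] z [0.0806 0.0885 0.0939]
side 251 z 0.116 0.2354
 z0.122 n28 x [-6.6 -5.8 -4.3 -2.8 -1.2] y [-30.8 -24.9 -13.1   5.7  22.2]
 z0.130 n32 x [-6.8 -4.9 -2.6 -1.7 -0.8] y [-32.5 -20.9  -5.6   9.6  25.8]
 z0.138 n14 x [-2.9 -2.1 -1.6 -1.4 -0.8] y [-31.7 -21.  -12.6   7.7  21.3]
 z0.154 n8 x [-6.  -5.  -3.6 -2.6 -0.5] y [-34.4 -31.  -30.9 -27.4  11.8]
 z0.162 n10 x [-5.8 -5.  -3.3 -1.4 -0.7] y [-33.3 -31.8 -30.7 -30.1 -28.8]
 z0.170 n8 x [-5.5 -4.3 -3.5 -1.7 -1.2] y [-31.4 -31.  -29.6 -29.3 -28.1]
 z0.178 n9 x [-4.6 -4.1 -2.2  0.1  0.6] y [-31.2 -31.1 -30.1 -29.1 -27.7]
 z0.186 n19 x [-8.2 -7.5 -5.5 -0.8  2. ] y [-32.9 -30.7 -29.8 -24.4 -11.3]
 z0.194 n18 x [-8.2 -7.6 -4.2 -2.   1.4] y [-31.7 -30.4 -29.5 -26.6 -16.8]
 z0.202 n22 x [-8.5 -7.2 -5.3  0.6  4.4] y [-32.5 -30.2 -28.7 -25.8 -11.3]
 z0.210 n70 x [-7.6 -3.7  0.2  2.7  5.6] y [-32.1 -24.6 -13.6   0.3  21.4]
 flap 35 x [-9.9 -6.6  0.6] y [-24.    0.3  31.5] z [0.076 0.086 0.092]
```

Red is about 1.5 mm out in -x and 1.5–2 mm in -y relative to the seat, and both cameras agree. The corrected TCP target is (0.654, -0.042), with home at TCP z ≈ 0.1195.

```bash
python3 - <<'E'
from h import *
goal(.654,-.042,.162,172.8)
E
```

```text
now [ 0.6518 -0.0427  0.1803] t 3.92 F [ 0.3  0.9 -0.8] gap 0.013
shift [-0.0021  0.0183 -0.0009] rot [-0.0008  0.      0.0028]
```

Request:
move_arm([
  {"translation": [-0.002,0.002,-0.001],"rot": [-0.0008,0,0.0028]},
  {"translation": [-0.002,0.01,-0.001],"rot": [-0.0008,0,0.0028]},
  {"translation": [-0.002,0.018,-0.001],"rot": [-0.0008,0,0.0028]},
  {"translation": [-0.002,0.018,-0.001],"rot": [-0.0008,0,0.0028]},
])

```text
clock: 4.25
eef_pos: [0.6522, -0.0413, 0.1598]
orientation: [[-0.992, -0.004, -0.125], [0.125, 0.0, -0.992], [0.004, -1.0, 0.0]]
contact_force: [-1.6, 0.3, -0.9]
finger_gap: 0.0127
```

```bash
python3 - <<'E'
from h import *
from plant import manip
f=[]
for n in("top","side"):
    c=manip.capture(n); np.savez(n+"5.npz",**c)
    p=proj(c,[.653,-.043,.11])[0].astype(int); im=np.ascontiguousarray(c["image"][max(p[1]-40,0):p[1]+40,p[0]-40:p[0]+40,::-1]); f.append(cv2.resize(im,(400,400),interpolation=cv2.INTER_CUBIC))
cv2.imwrite("pics/c8.png",np.hstack(f))
goal(.654,-.042,.140,172.8)
E
```

```text
now [ 0.6533 -0.0417  0.1616] t 4.35 F [-0.4  0.5 -0.2] gap 0.0129
shift [-0.0007  0.0216  0.0002] rot [-0.0005  0.0005  0.0015]
```

View pics/c8.png

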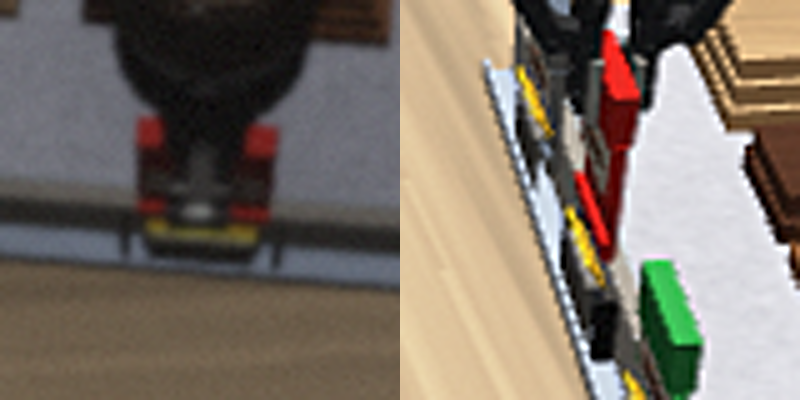

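In the top crop the head spans 137–275 between the cheeks at 125 and 277, so y is aligned within about 1 mm. The foot is just behind the flap's lip. Descending gently.

Request:
move_arm([
  {"translation": [-0.0007,0.004,0],"rot": [-0.0005,0.0005,0.0015]},
  {"translation": [-0.0007,0.008,0],"rot": [-0.0005,0.0005,0.0015]},
  {"translation": [-0.0007,0.012,0],"rot": [-0.0005,0.0005,0.0015]},
])

```text
clock: 4.6
eef_pos: [0.654, -0.0417, 0.1493]
orientation: [[-0.992, 0.0, -0.125], [0.125, 0.0, -0.992], [-0.0, -1.0, -0.0]]
contact_force: [0.6, -0.4, -0.2]
finger_gap: 0.0128
```

```bash
python3 - <<'E'
from h import *
goal(.654,-.042,.140,172.8)
E
```

```text
now [ 0.654  -0.0417  0.1493] t 4.6 F [ 0.6 -0.4 -0.2] gap 0.0128
shift [0.     0.0093 0.0003] rot [ 0.0002  0.     -0.0002]
```

Request:
move_arm([
  {"translation": [0,0.004,0],"rot": [0,0,0]},
  {"translation": [0,0.008,0],"rot": [0,0,0]},
  {"translation": [0,0.011,0],"rot": [0,0,0]},
])

```text
clock: 4.85
eef_pos: [0.6554, -0.042, 0.1423]
orientation: [[-0.992, 0.004, -0.124], [0.124, -0.001, -0.992], [-0.004, -1.0, 0.001]]
contact_force: [-6.6, 2.6, 21.8]
finger_gap: 0.013
```

```bash
python3 - <<'E'
from h import *
goal(.654,-.042,.130,172.8)
E
```

```text
now [ 0.6554 -0.042   0.1423] t 4.85 F [-6.6  2.6 21.8] gap 0.013
shift [0.0015 0.0123 0.0002] rot [-0.0009  0.0014 -0.0042]
```

Upward 22 N and -x 6.6 N means the foot is bearing on something. I'll look before pushing on.

```bash
python3 - <<'E'
from h import *
from plant import manip
s=manip.sense(); print("M",np.round(s["moment"],2))
f=[]
a=np.radians(-7.25); ex=np.array([np.cos(a),np.sin(a)]); ey=np.array([-np.sin(a),np.cos(a)])
seat={"top":np.array([.6548,-.0422]),"side":np.array([.6515,-.0436])}
for n in("top","side"):
    c=manip.capture(n); np.savez(n+"6.npz",**c)
    p=proj(c,[.653,-.043,.10])[0].astype(int); im=np.ascontiguousarray(c["image"][max(p[1]-32,0):p[1]+32,p[0]-32:p[0]+32,::-1]); f.append(cv2.resize(im,(400,400),interpolation=cv2.INTER_CUBIC))
    h=cv2.cvtColor(c["image"],cv2.COLOR_RGB2HSV)
    m=((h[...,0]<6)|(h[...,0]>172))&(h[...,1]>150)&(h[...,2]>50)
    P,u,v=pts(c,m); k=(P[:,2]>.07)&(P[:,0]>.6)&(P[:,0]<.7)&(abs(P[:,1]+.04)<.05)
    P=P[k]; d=P[:,:2]-seat[n]; x=d@ex*1000; y=d@ey*1000
    print(n,len(P),"z",np.percentile(P[:,2],[1,99]).round(4))
    for lo in np.arange(.08,.18,.008):
        q=(P[:,2]>=lo)&(P[:,2]<lo+.008)
        if q.sum()>3: print(" z%.3f n%d x %s y %s"%(lo+.004,q.sum(),np.percentile(x[q],[2,25,50,75,98]).round(1),np.percentile(y[q],[2,25,50,75,98]).round(1)))
    m=(abs(h[...,0].astype(int)-25)<6)&(h[...,1]>150)&(h[...,2]>70)
    P,u,v=pts(c,m); d=P[:,:2]-seat[n]; x=d@ex*1000; y=d@ey*1000
    k=(P[:,2]>.075)&(P[:,2]<.1)&(abs(y)<40)&(abs(x)<30); print(" flap",k.sum(),"x",np.percentile(x[k],[2,50,98]).round(1),"y",np.percentile(y[k],[2,50,98]).round(1))
cv2.imwrite("pics/c9.png",np.hstack(f))
goal(.654,-.042,.130,172.8)
E
```

```text
M [ 0.94  2.28 -0.07]
top 97 z [0.084  0.1819]
 z0.084 n5 x [-2.7 -1.5 -1.1 -0.8  1.7] y [-27.8 -27.4 -25.4  23.   25.2]
 z0.092 n32 x [-2.7 -1.6  0.1  1.7  2.7] y [-27.3 -21.1 -15.8  19.2  26.4]
 z0.172 n51 x [-4.8 -2.6  0.6  3.1  7.7] y [-28.  -23.  -17.7  22.   27.5]
 z0.180 n8 x [-4.7  0.5  3.8  4.5  6.1] y [-27.5 -22.1  -1.2  22.8  24.6]
 flap 10 x [-9.9 -7.5 -5.1] y [-23.1 -17.6  22.2]
side 240 z [0.0818 0.1925]
 z0.084 n22 x [-2.9 -2.1 -1.2  0.6  2.3] y [-31.3 -25.6  -9.3   6.   29.6]
 z0.092 n39 x [-3.1 -1.2  0.7  1.5  2.7] y [-31.  -16.1   0.1  14.5  26.8]
 z0.100 n10 x [0.9 1.6 2.  2.6 3.5] y [-28.4 -25.8 -21.5  -9.8   9.6]
 z0.108 n4 x [1.2 1.6 2.  2.3 2.4] y [-32.  -30.1 -28.2 -25.3 -20.9]
 z0.116 n6 x [-2.1 -1.2 -0.9  1.   2. ] y [-28.7 -28.5 -27.7 -27.  -24.1]
 z0.124 n6 x [-2.2 -1.   1.6  2.5  2.8] y [-30.2 -29.7 -29.4 -27.1 -25.3]
 z0.132 n9 x [-3.  -1.6 -0.1  2.6  2.7] y [-31.9 -28.8 -28.5 -27.5 -25.4]
 z0.140 n7 x [-1.6 -0.7 -0.4  1.6  4.2] y [-29.9 -28.6 -28.  -26.1 -23.2]
 z0.148 n19 x [-5.1 -4.3 -2.   2.2  5.7] y [-32.3 -28.9 -27.5 -21.2  -9. ]
 z0.156 n17 x [-5.1 -4.6 -2.   2.6  5.1] y [-31.7 -29.4 -27.7 -23.5 -19.2]
 z0.164 n21 x [-5.2 -4.4 -2.2  3.4  6. ] y [-31.2 -29.5 -26.  -20.2 -11.5]
 z0.172 n72 x [-4.9 -0.8  2.7  5.8  9. ] y [-32.  -25.  -12.3   2.6  17.4]
 flap 28 x [-10.9  -7.3  -3.8] y [-23.2   2.1  25.8]
now [ 0.6552 -0.0419  0.1422] t 4.95 F [-3.5  1.6 13.2] gap 0.0131
shift [0.0012 0.0122 0.0002] rot [-0.0004  0.0011 -0.0042]
```

View pics/c9.png

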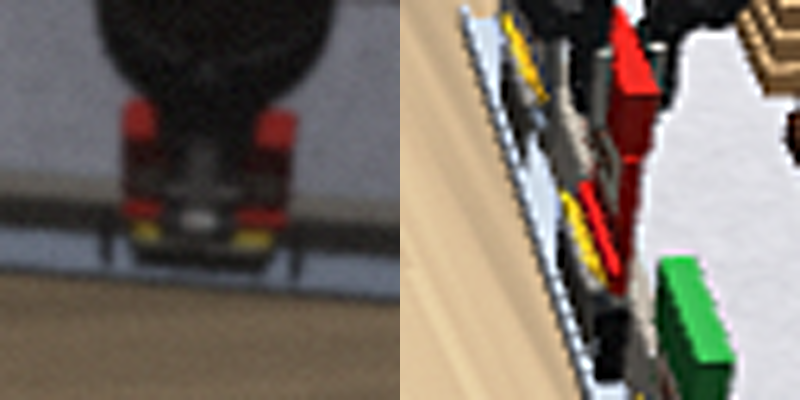

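Red is now about 1.8 mm too far back, resting on the rear bevel, and y is good. I'll ease up 2 mm, shift 2.3 mm outwards and go down again.

```bash
python3 - <<'E'
from h import *
goal(.653,-.042,.145,172.8)
E
```

```text
now [ 0.6552 -0.0419  0.1422] t 4.95 F [-3.5  1.6 13.2] gap 0.0131
shift [ 0.0022 -0.0028  0.0004] rot [-0.0004  0.0011 -0.0042]
```

Request:
move_arm([
  {"translation": [0.001,-0.003,0],"rot": [0,0.001,-0.004]},
  {"translation": [0.0022,-0.003,0],"rot": [0,0.001,-0.004]},
  {"translation": [0.0022,-0.003,0],"rot": [0,0.001,-0.004]},
])

```text
clock: 5.2
eef_pos: [0.6537, -0.0416, 0.1457]
orientation: [[-0.992, 0.003, -0.125], [0.125, -0.0, -0.992], [-0.003, -1.0, -0.0]]
contact_force: [1.5, 0.4, 1.8]
finger_gap: 0.0127
```

```bash
python3 - <<'E'
from h import *
goal(.653,-.042,.130,172.8)
E
```

```text
now [ 0.6537 -0.0416  0.1457] t 5.2 F [1.5 0.4 1.8] gap 0.0127
shift [0.0007 0.0157 0.0005] rot [ 0.0001  0.0002 -0.0026]
```

Request:
move_arm([
  {"translation": [0.0012,0.003,0],"rot": [0,0,-0.0026]},
  {"translation": [0.0012,0.006,0],"rot": [0,0,-0.0026]},
  {"translation": [0.0012,0.009,0],"rot": [0,0,-0.0026]},
])

```text
clock: 5.45
eef_pos: [0.6546, -0.0417, 0.1406]
orientation: [[-0.992, 0.006, -0.124], [0.124, -0.002, -0.992], [-0.006, -1.0, 0.001]]
contact_force: [-3.3, 1.3, 20.8]
finger_gap: 0.0132
```

```bash
python3 - <<'E'
from h import *
goal(.653,-.042,.130,172.8)
E
```

```text
now [ 0.6546 -0.0417  0.1406] t 5.45 F [-3.3  1.3 20.8] gap 0.0132
shift [0.0016 0.0106 0.0005] rot [-0.0008  0.0017 -0.0057]
```

Request:
move_arm([
  {"translation": [0.0025,-0.003,0.0005],"rot": [0,0.0015,-0.006]},
  {"translation": [0.0035,-0.002,0.0005],"rot": [0,0.0015,-0.006]},
  {"translation": [0.0035,0.0,0.0005],"rot": [0,0.0015,-0.006]},
])

```text
clock: 5.7
eef_pos: [0.6537, -0.0419, 0.1426]
orientation: [[-0.992, 0.007, -0.124], [0.124, -0.001, -0.992], [-0.007, -1.0, 0.0]]
contact_force: [5.1, -1.3, 8.0]
finger_gap: 0.013
```

```bash
python3 - <<'E'
from h import *
from plant import manip
print(np.round(manip.sense()["moment"],2))
goal(.6525,-.042,.130,172.8)
E
```

```text
[-0.14 -1.68 -0.05]
now [ 0.6537 -0.0419  0.1426] t 5.7 F [ 5.1 -1.3  8. ] gap 0.013
shift [0.0013 0.0126 0.0003] rot [-0.0002  0.001  -0.0072]
```

Now Fx is +5 N, so the clip itself is pushing back and the foot is off the bevel. Pushing down.

Request:
move_arm([
  {"translation": [0.002,0.003,0.0],"rot": [0,0.001,-0.007]},
  {"translation": [0.0015,0.006,0.0],"rot": [0,0.001,-0.007]},
  {"translation": [0.0015,0.009,0.0],"rot": [0,0.001,-0.007]},
])

```text
clock: 5.95
eef_pos: [0.6541, -0.0418, 0.1362]
orientation: [[-0.992, 0.006, -0.125], [0.125, -0.001, -0.992], [-0.006, -1.0, -0.0]]
contact_force: [2.7, -0.5, 3.7]
finger_gap: 0.0126
```

```bash
python3 - <<'E'
from h import *
from plant import manip
print(np.round(manip.sense()["moment"],2))
goal(.653,-.042,.125,172.8)
E
```

```text
[-0.2  -1.24 -0.09]
now [ 0.6541 -0.0418  0.1362] t 5.95 F [ 2.7 -0.5  3.7] gap 0.0126
shift [0.0011 0.0112 0.0003] rot [ 0.      0.0007 -0.0056]
```

It is sliding past the clip with 4 N. Continuing.

Request:
move_arm([
  {"translation": [0.001,0.003,0.0],"rot": [0,0.001,-0.005]},
  {"translation": [0.001,0.006,0.0],"rot": [0,0.001,-0.005]},
  {"translation": [0.001,0.009,0.0],"rot": [0,0.001,-0.005]},
])

```text
clock: 6.2
eef_pos: [0.6539, -0.0416, 0.1269]
orientation: [[-0.992, 0.002, -0.126], [0.126, 0.0, -0.992], [-0.002, -1.0, -0.0]]
contact_force: [2.9, 0.8, 0.7]
finger_gap: 0.0129
```

```bash
python3 - <<'E'
from h import *
from plant import manip
print(np.round(manip.sense()["moment"],2))
f=[]
for n in("top","side"):
    c=manip.capture(n); np.savez(n+"7.npz",**c)
    p=proj(c,[.653,-.043,.10])[0].astype(int); im=np.ascontiguousarray(c["image"][max(p[1]-32,0):p[1]+32,p[0]-32:p[0]+32,::-1]); f.append(cv2.resize(im,(400,400),interpolation=cv2.INTER_CUBIC))
cv2.imwrite("pics/c10.png",np.hstack(f))
goal(.6535,-.042,.118,172.8)
E
```

```text
[-0.05 -1.32 -0.03]
now [ 0.6529 -0.0416  0.1256] t 6.3 F [3.7 0.3 0.3] gap 0.0133
shift [-0.0007  0.0076  0.0003] rot [ 0.0001 -0.0005  0.0008]
```

View pics/c10.png

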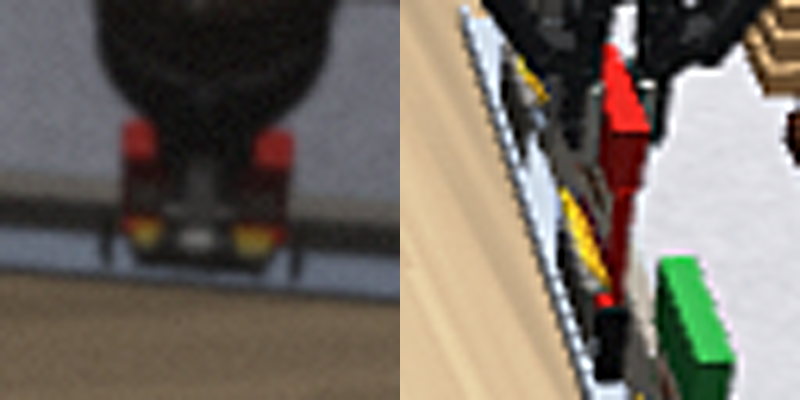

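The foot is inside the bay: the red foot shows at (605,298) in the side crop, between the flap and the cheek. Now press it onto the pad.

Request:
move_arm([
  {"translation": [-0.0005,0.003,0.0],"rot": [0,0,0]},
  {"translation": [-0.0005,0.006,0.0],"rot": [0,0,0]},
  {"translation": [-0.0005,0.009,0.0],"rot": [0,0,0]},
])

```text
clock: 6.55
eef_pos: [0.6539, -0.0419, 0.1192]
orientation: [[-0.992, 0.0, -0.125], [0.125, -0.001, -0.992], [-0.0, -1.0, 0.001]]
contact_force: [-4.0, 2.6, 24.7]
finger_gap: 0.013
```

```bash
python3 - <<'E'
from h import *
from plant import manip
print(np.round(manip.sense()["moment"],2))
goal(.6535,-.042,.118,172.8)
E
```

```text
[ 0.99  1.34 -0.04]
now [ 0.6539 -0.0419  0.1192] t 6.55 F [-4.   2.6 24.7] gap 0.013
shift [0.0004 0.0012 0.0002] rot [-0.0012  0.0008 -0.0004]
```

24.7 N at z 0.1192, right where home is predicted. I'll hold the pressure, let it settle, and measure.

Request:
move_arm([
  {"translation": [0.0,0.003,0.0],"rot": [0,0,0]},
  {"translation": [0.0,0.003,0.0],"rot": [0,0,0]},
  {"translation": [0.0,0.003,0.0],"rot": [0,0,0]},
  {"translation": [0.0,0.003,0.0],"rot": [0,0,0]},
])

```text
clock: 6.88
eef_pos: [0.6538, -0.0418, 0.1193]
orientation: [[-0.992, 0.001, -0.124], [0.124, -0.002, -0.992], [-0.001, -1.0, 0.002]]
contact_force: [-1.1, 1.8, 15.8]
finger_gap: 0.0126
```

```bash
python3 - <<'E'
from h import *
from plant import manip
goal(.6535,-.042,.118,172.8)
a=np.radians(-7.25); ex=np.array([np.cos(a),np.sin(a)]); ey=np.array([-np.sin(a),np.cos(a)])
seat={"top":np.array([.6548,-.0422]),"side":np.array([.6515,-.0436])}
f=[]
for n in("top","side"):
    c=manip.capture(n); np.savez(n+"8.npz",**c)
    p=proj(c,[.653,-.043,.10])[0].astype(int); im=np.ascontiguousarray(c["image"][max(p[1]-32,0):p[1]+32,p[0]-32:p[0]+32,::-1]); f.append(cv2.resize(im,(400,400),interpolation=cv2.INTER_CUBIC))
    h=cv2.cvtColor(c["image"],cv2.COLOR_RGB2HSV)
    m=((h[...,0]<6)|(h[...,0]>172))&(h[...,1]>150)&(h[...,2]>50)
    P,u,v=pts(c,m); k=(P[:,2]>.05)&(P[:,0]>.6)&(P[:,0]<.7)&(abs(P[:,1]+.04)<.05)
    P=P[k]; d=P[:,:2]-seat[n]; x=d@ex*1000; y=d@ey*1000
    q=P[:,2]>.143
    print(n,"head top z",np.median(P[q,2]).round(4),"all z",np.percentile(P[:,2],[1,99]).round(3),"x",np.percentile(x,[2,50,98]).round(1),"y",np.percentile(y,[2,50,98]).round(1))
    g=(abs(h[...,0].astype(int)-62)<14)&(h[...,1]>120)&(h[...,2]>90)
    P,u,v=pts(c,g); q=(P[:,2]>.143)&(P[:,0]>.6); print("  green top z",np.median(P[q,2]).round(4))
    m=(abs(h[...,0].astype(int)-25)<6)&(h[...,1]>150)&(h[...,2]>70)
    P,u,v=pts(c,m); d=P[:,:2]-seat[n]; x=d@ex*1000; y=d@ey*1000
    for nm,yc in(("mid",0),("green",-130),("grey",130)):
        k=(P[:,2]>.075)&(P[:,2]<.1)&(abs(y-yc)<40)&(abs(x)<30)
        if k.sum(): print("  flap",nm,k.sum(),"x",np.percentile(x[k],[2,50,98]).round(1),"z",np.median(P[k,2]).round(4))
cv2.imwrite("pics/c11.png",np.hstack(f))
goal(.6535,-.042,.118,172.8)
E
```

```text
now [ 0.6538 -0.0418  0.1193] t 6.88 F [-1.1  1.8 15.8] gap 0.0126
shift [0.0003 0.0013 0.0002] rot [-0.0018  0.0016 -0.001 ]
top head top z 0.1509 all z [0.06  0.207] x [-19.7  -1.9   5.4] y [-28.5 -18.4  27.2]
  green top z 0.1518
  flap mid 13 x [-8.7 -6.1 -2.3] z 0.0871
  flap green 40 x [-9.4 -6.4 -0.4] z 0.089
  flap grey 16 x [-9.5 -5.5 -1.8] z 0.0878
side head top z 0.1499 all z [0.066 0.17 ] x [-8.2 -0.4  6.8] y [-31.1 -25.7  16.3]
  green top z 0.1503
  flap mid 34 x [-10.2  -7.2  -0.6] z 0.0858
  flap green 42 x [-9.7 -5.8  0.3] z 0.0864
  flap grey 2 x [-2.4 -0.8  0.8] z 0.0785
now [ 0.6538 -0.0418  0.1193] t 6.98 F [-2.2  1.  15.8] gap 0.0131
shift [0.0003 0.0013 0.0002] rot [-0.0018  0.0017 -0.0011]
```

View pics/c11.png

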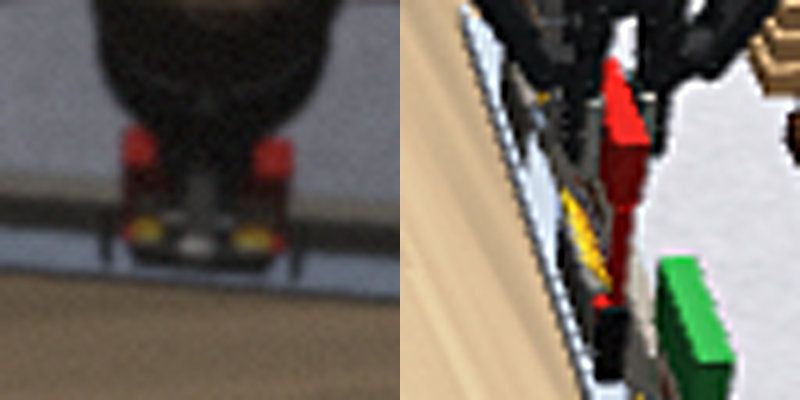

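The head top is level with its neighbour (0.151 vs 0.152). The flap is back in line with the others, and z stayed the same between 16 and 25 N, so it is on the firm stop. One more small hold for margin, then hand in.

Request:
move_arm([
  {"translation": [0.0,0.004,0.0],"rot": [-0.001,0.001,0]},
  {"translation": [0.0,0.004,0.0],"rot": [-0.001,0.001,0]},
  {"translation": [0.0,0.004,0.0],"rot": [-0.001,0.001,0]},
  {"translation": [0.0,0.004,0.0],"rot": [-0.001,0.001,0]},
  {"translation": [0.0,0.004,0.0],"rot": [-0.001,0.001,0]},
])

```text
clock: 7.4
eef_pos: [0.6538, -0.0418, 0.1192]
orientation: [[-0.992, 0.002, -0.124], [0.124, -0.002, -0.992], [-0.002, -1.0, 0.002]]
contact_force: [-2.7, 1.1, 19.0]
finger_gap: 0.013
```

```bash
python3 - <<'E'
from h import *
from plant import manip
goal(.6535,-.042,.118,172.8)
print(manip.job_done())
goal(.6535,-.042,.118,172.8)
E
```

```text
now [ 0.6538 -0.0418  0.1192] t 7.4 F [-2.7  1.1 19. ] gap 0.013
shift [0.0003 0.0012 0.0002] rot [-0.0016  0.0018 -0.0022]
the job is handed in; nothing more can be done
None
the job is handed in; nothing more can be done
```

I took the red holder out of its stand and pushed it down past the clip into the middle bay, label facing out. I handed the job in at 7.4 s, still gripping it at 80 N and pressing down with about 19 N. No verdict is reported.

**On the way:** the foot first caught on the rear bevel, at about 22 N. I eased up, moved it about 2 mm outwards and tried again; it then slid past the clip.

**Last checks:**
- **Height:** the head top is level with the green neighbour, 0.151 m against 0.152 m. The tool height stayed the same between 16 and 25 N, so the holder is on the firm stop.
- **Sideways:** it is within about 1–2 mm of the seat, and the tool is upright within 0.003 rad.
- **Clip:** the top view shows its flap in line with the neighbours' flaps. The side view puts it about 1 mm further out, which is within measurement noise.
- **Camera disagreement:** the two cameras differed by 3–4 mm in absolute x, so I positioned relative to the rack in each view.
- **Not checked:** the clip angle and pad travel could not be read directly. I also took no separate measurement of the blue holder, glue, spray can or marker at the end; no arm path went near them.

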